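# Find the loaded enclosure by feel and sort the returns

### The arm

A 7-joint arm with a two-finger parallel gripper is mounted at the origin on the work surface. World frame = base frame: x ahead of the robot, y to its left, z up, the work surface at z = 0. Lengths are in m, angles in rad, forces in N, time in s.
With the tool pointing down it reaches from about 0.4 to 0.85 m from the base axis. Payload 10.4 kg.
Tool frame: the origin (TCP) lies midway between the tips of the shut fingers; the grasp point (between the pads) lies 19 mm behind it; z points along the fingers, y is the line along which they close (so a half turn about z gives the same grasp; the last joint's range is limited). The gripper opens to 85 mm and grips with 20 to 120 N. Pads are 22 mm wide; open, the fingers measure 114 mm over their backs; the gripper's body (76 mm by 85 mm) begins 54 mm behind the grasp point. The pads swing forward as they close: fully open they stand 13 mm farther back than shut.
Start: joints at [-1.189, 0.332, -0.065, 1.46, 0.022, 1.35, -0.088], TCP at [0.246, 0.575, 0.231] pointing down, gripper open.
Joint ranges: [-2.6, 2.6], [-0.5, 2.12], [-1.47, 1.34], [0.16, 2.42], [-1.27, 4.41], [0.06, 2.06], [-2.6, 2.6]. Speed limits (rad/s): [2.22, 2.22, 2.79, 2.79, 3.14, 3.14, 3.14].

### API

Orientations are given as a unit quaternion [x, y, z, w].
In Python, from station import move_to, movel, goto_joints, gripper_open, close_gripper, wait, ik, capture, IKError, sign_off, read_clock, read_joints, read_qvel, read_joint_torque, read_tool_pos, read_ee_rot, read_ft_force, read_ft_torque, read_grip_width, read_finger_force gives the robot as it stands. The module is installed in compiled form; this text tells all that it offers. Calls block until the motion is done:
- move_to(position, orientation): joint-space move of the TCP to a pose.
- movel(position, max_speed=0.15, attitude=None, guard=None): straight line of the TCP; attitude=None keeps the orientation; max_speed is the mean speed in m/s. With guard (N) it stops when the force on the tool has changed by that much, and returns True; else False.
- goto_joints(angles): joint-space move.
- gripper_open() and close_gripper(squeeze=None): open the fingers fully, or close them until they stop; squeeze is the grip in N (None keeps the last).
- wait(seconds).
- ik(position, orientation): joint angles nearest the present ones, or None.
- capture(name): name is "scene" or "top" or "wrist"; returns a dict with "img" (420x560x3 uint8, red, green, blue), "mtx" (3x3 intrinsics, pixels), "position" and "rotation" of the camera in the world. Camera axes: x right, y down, z forward; pixel columns grow to the right and rows downward; lengths in m; the calibration is good to about 2 mm. A picture is of the moment at which its call begins. There is no depth.
A pose or a line that the arm cannot do raises IKError and nothing moves.
- sign_off(): hands the job in; it is judged then, once.
Readings, each from a call of its own:
- read_clock(): time.
- read_joints(): joint angles.
- read_qvel(): joint speeds.
- read_joint_torque(): joint torques, N m.
- read_tool_pos(): TCP position.
- read_ee_rot(): TCP orientation.
- read_ft_force(): force on the tool from outside, world axes, zero at the start.
- read_ft_torque(): the same for the moment, N m.
- read_grip_width(): finger opening in m.
- read_finger_force(): force on a finger pad.
Only numpy, scipy, OpenCV 4.12 (cv2) and the standard library are available. Lean on these libraries where they do the work, as an engineer would, in place of code of your own. Each camera call takes 0.05 s, during which the arm holds its last target. There are 200 camera calls.

### The job

One of the three identical closed white enclosures still has its transformer inside; the other two are empty, and only their weight tells. Feel which is the heavy one and leave it standing in the middle of the scale's pan, and set the two empty ones side by side flat on the floor of the black-rimmed tray. All must stay the right way up; set them down without dropping them, and leave the other things on the bench where they are.

Things in the scene. Friction and masses are not known exactly. Their poses are not given: they have to be found in the camera images.
- unit_a: one of three closed white plastic enclosures that look alike, 120 (its x) x 58 x 46 mm high; origin at the centre of its underside, z up. Stands with its length within 30 degrees of world y. Empty it weighs 0.15 to 0.3 kg; with the transformer (unseen, in the middle) 0.5 to 0.8 kg. Which one is loaded differs from start to start
- unit_b: one of three closed white plastic enclosures that look alike, 120 (its x) x 58 x 46 mm high; origin at the centre of its underside, z up. Stands with its length within 30 degrees of world y. Empty it weighs 0.15 to 0.3 kg; with the transformer (unseen, in the middle) 0.5 to 0.8 kg. Which one is loaded differs from start to start
- unit_c: one of three closed white plastic enclosures that look alike, 120 (its x) x 58 x 46 mm high; origin at the centre of its underside, z up. Stands with its length within 30 degrees of world y. Empty it weighs 0.15 to 0.3 kg; with the transformer (unseen, in the middle) 0.5 to 0.8 kg. Which one is loaded differs from start to start
- scale: spring bench scale, fixed: a grey base 240 (its x) x 170 mm, 36 mm high, a small dial at its far end, and a square steel pan 160 x 160 mm above it; at the left or the right of the bench; origin at the bench surface under the centre of the pan
- pan_top (a point): centre of the pan's upper face, 65 mm above the bench when unloaded; x and y along the pan's edges; moves down with the pan
- pan (a joint): how far the scale's pan has sunk, in m: 0 unloaded, stop at 0.020; a spring of about 500 N/m (2 mm per 100 g), so 3 to 6 mm under an empty enclosure and 10 to 16 mm under the loaded one
- tray: return tray, fixed, on the other side of the bench from the scale: grey floor with a black rim, 250 (its x) x 200 mm outside, rim 6 mm thick and 16 mm high, floor 4 mm above the bench; origin at the bench surface under its centre. Takes two enclosures side by side, their lengths along its y
- driver: bystander, to be left alone: a yellow electric screwdriver, 190 mm long, 36 mm thick, lying beyond the enclosures with its axis roughly along world y; origin on the bench under its middle
- screw_cup: bystander, to be left alone: a steel cup, 54 mm across, 35 mm high; origin at the centre of its underside
- flux: bystander, to be left alone: a white bottle with a black cap, 42 mm across, 85 mm high; origin at the centre of its underside
- relay: bystander, to be left alone: a black relay block, 46 x 36 x 26 mm; origin at the centre of its underside
- spool: bystander, to be left alone: a bare metal spool, 54 mm across, 42 mm high, standing on its flange; origin at the centre of its underside
- tape: bystander, to be left alone: a roll of yellow tape, 84 mm across, 24 mm high, lying flat; origin at the centre of its underside
There are look-alikes about, which are no part of the job. What is shaped like the unit_a but orange or pink is not meant.

How it is judged:
At the end, for the whole second after the job is handed in: The heavy enclosure stands on the pan, within 35 mm of its centre, the pan sunk over 8 mm; both empty ones stand on the tray floor inside the rim (underside under 11 mm up; centres within 95 mm along and 75 mm across of the tray centre); all upright within 0.08 rad and at rest (value of joint pan above 0.008 m and ((horizontal distance between unit_a and pan_top below 0.035 m and z of unit_a in the frame of pan_top between -0.008 and 0.008 m and x of unit_b in the frame of tray between -0.095 and 0.095 m and y of unit_b in the frame of tray between -0.075 and 0.075 m and z of each of unit_b, unit_c in the frame of tray below 0.011 m and x of unit_c in the frame of tray between -0.095 and 0.095 m and y of unit_c in the frame of tray between -0.075 and 0.075 m) or (horizontal distance between unit_b and pan_top below 0.035 m and z of unit_b in the frame of pan_top between -0.008 and 0.008 m and x of unit_a in the frame of tray between -0.095 and 0.095 m and y of unit_a in the frame of tray between -0.075 and 0.075 m and z of each of unit_a, unit_c in the frame of tray below 0.011 m and x of unit_c in the frame of tray between -0.095 and 0.095 m and y of unit_c in the frame of tray between -0.075 and 0.075 m) or (horizontal distance between unit_c and pan_top below 0.035 m and z of unit_c in the frame of pan_top between -0.008 and 0.008 m and x of unit_a in the frame of tray between -0.095 and 0.095 m and y of unit_a in the frame of tray between -0.075 and 0.075 m and z of each of unit_a, unit_b in the frame of tray below 0.011 m and x of unit_b in the frame of tray between -0.095 and 0.095 m and y of unit_b in the frame of tray between -0.075 and 0.075 m)) and angle between each of unit_a, unit_b, unit_c's own z axis and vertical below 0.08 rad and linear speed of each of unit_a, unit_b, unit_c below 0.02 m/s); the robot touches nothing.
It fails at once if a bystander is pushed more than 30 mm from its place (distance of any of driver, screw_cup, flux, relay, spool, tape from where it was at the start of the episode above 0.03 m).
It fails at once if an enclosure is dropped or thrown (faster than 0.6 m/s with no finger touching it) ((linear speed of unit_a above 0.6 m/s and contact force between unit_a and the fingers below 0.05 N) or (linear speed of unit_b above 0.6 m/s and contact force between unit_b and the fingers below 0.05 N) or (linear speed of unit_c above 0.6 m/s and contact force between unit_c and the fingers below 0.05 N)).
It also fails if it takes over 72 s, if anything falls off the work surface, if the arm or the gripper's body presses on something with over 40 N, if the wrist force passes 120 N, or if a joint passes its speed limit or range.

## Working session

There is one attempt and no reset: what is moved stays moved. The work goes in short steps, each a Python script; the robot and the scene stay as the last script left them, time stands still between calls to the robot, and variables do not carry over. Pictures are saved under pics/ and viewed, at most 10 in all, crops included, and the job is handed in when it is done.

```bash
mkdir -p pics; python3 - <<'E'
from station import *
import cv2,numpy as np,pickle
for n in("scene","top"):
    c=capture(n); cv2.imwrite(f"pics/{n}0.png",c["img"][:,:,::-1]); pickle.dump(c,open(n+"0.pkl","wb"))
    print(n,c["mtx"].tolist(),np.round(c["position"],3),np.round(c["rotation"],3).tolist())
print(read_clock(),read_tool_pos(),read_ee_rot(),read_ft_force())
E
```

```text
scene [[450.94427265109624, 0.0, 270.6340466027101], [0.0, 450.94427265109624, 207.6947395210252], [0.0, 0.0, 1.0]] [ 0.906 -0.622  0.995] [0.905, 0.227, -0.088, -0.348]
top [[535.0381062762808, 0.0, 282.02388740790093], [0.0, 535.0381062762808, 204.4858890842735], [0.0, 0.0, 1.0]] [0.299 0.109 1.576] [-0.695, 0.715, -0.054, 0.046]
0.1 [0.24601498 0.57417486 0.23059174] [ 2.01002820e-01  9.79590446e-01 -6.44647034e-04 -9.71875435e-05] [-0.6790344   0.00980562 -0.89559955]
```

View pics/top0.png

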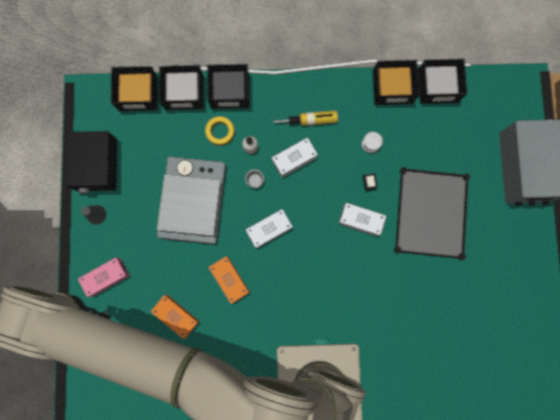

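View pics/scene0.png

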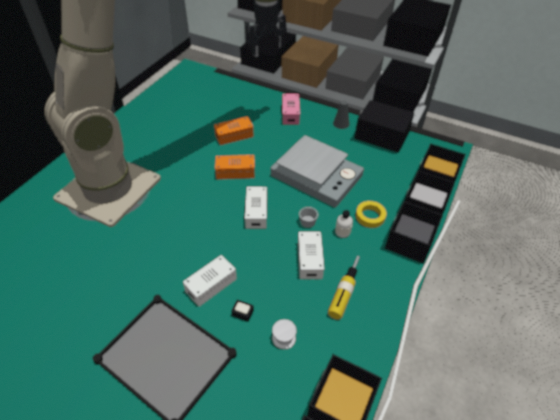

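The top view shows the white units at (294,157), (269,229) and (363,219). The look-alikes are orange at (228,280) and (174,316), and pink at (102,277). White non-units are the flux bottle at (250,145), the spool at (372,142) and a bin at (181,87). The scale is at the left (192,200) and the tray at the right (432,213). I choose the three white boxes with vents. Next I measure them and check one close crop.

```bash
cat > h.py <<'E'
import cv2,numpy as np
from scipy.spatial.transform import Rotation as R
def ray(c,uv,z):
    uv=np.atleast_2d(uv).astype(float); K=np.array(c["mtx"]); r=np.array(c["rotation"])
    M=R.from_quat(r).as_matrix() if r.size==4 else r
    d=np.c_[uv,np.ones(len(uv))]@np.linalg.inv(K).T@M.T; p=np.array(c["position"])
    return (p+d*((z-p[2])/d[:,2])[:,None])[:,:2]
def rect(c,cnt,z):
    """world min-area rect: centre, long, short, angle of long axis (rad, in (0,pi))"""
    P=ray(c,cnt.reshape(-1,2),z).astype(np.float32)*1000
    b=cv2.boxPoints(cv2.minAreaRect(P)); e=[b[1]-b[0],b[2]-b[1]]
    e.sort(key=np.linalg.norm); L=e[1]
    return b.mean(0)/1000,np.linalg.norm(e[1]),np.linalg.norm(e[0]),np.arctan2(L[1],L[0])%np.pi
def blobs(m,a=150):
    cs,_=cv2.findContours(m.astype(np.uint8),cv2.RETR_EXTERNAL,cv2.CHAIN_APPROX_NONE)
    return [k for k in cs if cv2.contourArea(k)>a]
E
python3 - <<'E'
import pickle; from h import *
c=pickle.load(open("top0.pkl","rb")); im=c["img"]; hsv=cv2.cvtColor(im,cv2.COLOR_RGB2HSV)
def show(n,m,z,roi=(80,260,60,480)):
    q=np.zeros(m.shape,np.uint8); a,b,d,e=roi; q[a:b,d:e]=m[a:b,d:e]
    for k in blobs(q):
        x,L,S,t=rect(c,k,z); u=k.reshape(-1,2).mean(0)
        print(n,u.round(),x.round(4),round(L),round(S),round(np.degrees(t),1),cv2.contourArea(k))
for th in(170,190): show("white%d"%th,(hsv[...,2]>th)&(hsv[...,1]<40),.046)
green=(hsv[...,1]>120)&(hsv[...,0]>60)&(hsv[...,0]<100)
show("notgreen",~green,.0,(100,260,125,480))
show("yellow",(hsv[...,0]<35)&(hsv[...,1]>130),.02,(100,180,180,350))
print(im[100:250:12,432].tolist()); print(im[200,155:235:4].tolist());print(im[160:246:5,190].tolist())
a=cv2.resize(im[105:265,150:480],None,fx=2.4,fy=2.4,interpolation=cv2.INTER_CUBIC)
cv2.imwrite("pics/crop.png",a[:,:,::-1])
E
```

```text
white170 [269. 228.] [0.4517 0.1296] 120 58 117.9 779.5
white170 [363. 218.] [ 0.4714 -0.1423] 120 58 70.3 772.0
white170 [186. 199.] [0.5262 0.3586] 154 154 82.1 2389.0
white170 [294. 156.] [0.6617 0.0489] 120 57 118.1 734.5
white170 [372. 141.] [ 0.7007 -0.1822] 49 46 133.6 202.5
white170 [439.  85.] [ 0.8651 -0.3898] 56 34 88.6 153.0
white170 [181.  89.] [0.8736 0.3784] 81 56 88.6 468.5
white190 [269. 228.] [0.4517 0.1296] 117 55 117.8 701.5
white190 [363. 219.] [ 0.4714 -0.1423] 117 55 70.6 674.5
white190 [294. 156.] [0.6615 0.0492] 117 55 118.3 644.5
white190 [372. 140.] [ 0.7013 -0.1828] 43 42 133.4 160.5
notgreen [269. 228.] [0.4551 0.1296] 133 72 118.1 1014.0
notgreen [362. 219.] [ 0.4746 -0.1482] 135 74 70.6 1044.0
notgreen [370. 181.] [ 0.5868 -0.177 ] 48 38 5.2 166.5
notgreen [254. 178.] [0.6058 0.1701] 60 58 88.5 302.5
notgreen [432. 213.] [ 0.4883 -0.359 ] 258 207 172.4 5575.0
notgreen [191. 200.] [0.5477 0.3593] 251 186 172.4 5015.5
notgreen [294. 157.] [0.669  0.0468] 136 76 118.6 1030.0
notgreen [250. 144.] [0.7104 0.1811] 59 50 12.6 240.5
notgreen [372. 142.] [ 0.708
[... 493 characters left out ...]
 [116, 115, 112], [116, 115, 113], [118, 115, 114], [115, 115, 112]]
[[35, 108, 93], [49, 111, 98], [168, 171, 170], [169, 172, 170], [167, 170, 169], [167, 170, 169], [168, 171, 170], [172, 176, 174], [172, 176, 174], [172, 176, 173], [175, 178, 176], [176, 179, 177], [176, 180, 177], [177, 180, 179], [181, 183, 182], [179, 183, 181], [76, 79, 80], [25, 87, 74], [36, 108, 93], [34, 107, 91]]
[[122, 128, 128], [205, 203, 185], [199, 197, 180], [125, 132, 130], [170, 171, 171], [168, 172, 170], [168, 171, 168], [172, 174, 173], [174, 177, 175], [169, 173, 171], [173, 177, 174], [175, 179, 176], [172, 175, 174], [173, 175, 174], [169, 172, 170], [120, 126, 125], [102, 110, 109], [33, 106, 89]]
```

View pics/crop.png

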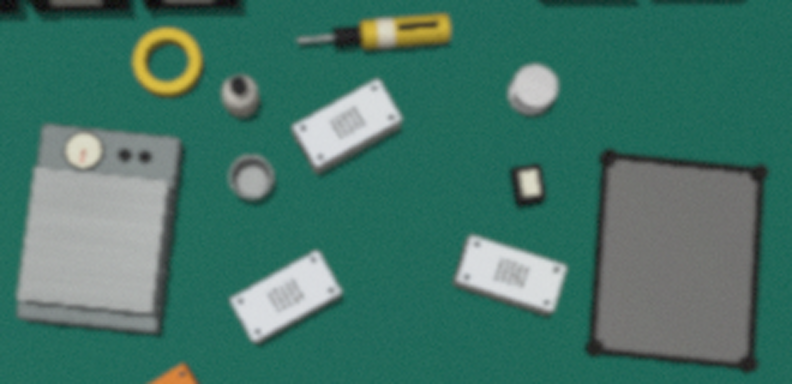

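The crop confirms three white vented units. In it they are at about (347,125), (286,297) and (511,273), which are world (0.66,0.05), (0.45,0.13) and (0.47,-0.14). The scale and tray are clear. I start with the nearest unit.

```bash
cat > job.py <<'E'
from station import *; from h import *; import time
UNITS=[(.4517,.1296,118),(.4714,-.1423,70.4),(.6616,.049,118.2)]
TRAY=np.array([.487,-.357]); TA=np.radians(-7.6)
def quat(a):
    """tool down, tool y along angle a (deg, half turn free); the half turn with joint 7 nearest mid-range"""
    a=np.radians(a); y=np.array([np.cos(a),np.sin(a),0]); z=np.array([0,0,-1.])
    return [R.from_matrix(np.c_[np.cross(s*y,z),s*y,z]).as_quat() for s in(1,-1)]
def hover(x,y,z,a):
    o=[(abs(j[6]),q) for q in quat(a) if (j:=ik([x,y,z],q)) is not None]
    q=min(o,key=lambda t:t[0])[1]; move_to([x,y,z],q)
def fz(n=10):
    wait(.15); v=[]
    for _ in range(n): v.append(read_ft_force()[2]); wait(.02)
    return np.mean(v)
def pick(x,y,t):
    hover(x,y,.15,t-90); f0=fz(); movel([x,y,.010],.2); close_gripper(40); w=read_grip_width()
    movel([x,y,.15],.15); f1=fz(); print("width",w,"weight kg",(f0-f1)/9.81,"t",read_clock()); return f0-f1
def place(x,y,a,zs,W):
    hover(x,y,.19,a); movel([x,y,zs+.010+.012],.2)
    hit=movel([x,y,zs+.010-.02],.03,guard=max(1.2,.85*W)); print("set",hit,read_tool_pos(),read_clock())
    gripper_open(); x2,y2,z2=read_tool_pos(); movel([x2,y2,.19],.2)
E
python3 - <<'E'
import pickle; from job import *
c=pickle.load(open("top0.pkl","rb")); v=c["img"].min(2); m=np.zeros(v.shape,np.uint8); s=slice(177,260),slice(140,240)
m[s]=v[s]>150
for k in blobs(m): print(rect(c,k,.065),cv2.contourArea(k))
pick(*UNITS[0]); print(read_joints())
E
```

```text
(array([0.52349675, 0.35612032], dtype=float32), np.float32(158.22672), np.float32(155.11743), np.float32(3.0087607)) 2860.5
width 0.057777132917869796 weight kg 0.6163079716665928 t 4.85
[-0.71578242  0.04729757  0.35032278  1.97828359 -0.01783254  1.11972137
  0.13063514]
```

```bash
sed -i 's/max(1.2,/max(3,/' job.py; python3 - <<'E'
from job import *
place(.525,.356,-7.6,.065,.616*9.81)
W=pick(*UNITS[1])
if W<4: 
    d=np.array([np.cos(TA),np.sin(TA)]); place(*(TRAY-.052*d),-7.6,.004,W)
c=capture("top"); cv2.imwrite("pics/t1.png",c["img"][:,:,::-1])
E
```

```text
set True [0.52495905 0.35603122 0.06358841] 7.225
width 0.05734728010195209 weight kg 0.22950247763277118 t 13.1667
set True [ 0.43561123 -0.35012207  0.01496593] 15.5417
```

View pics/t1.png

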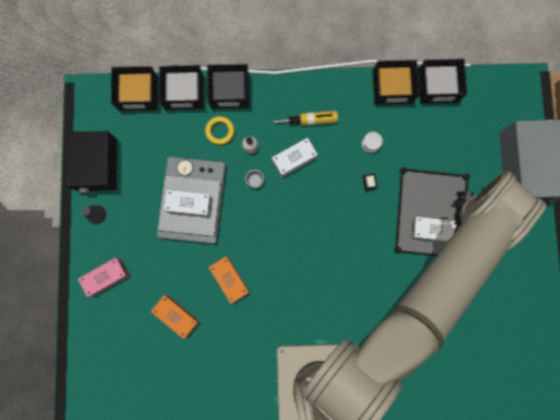

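The heavy unit stands on the pan at (188,202) and the first empty one is in the tray at about (435,229). Nothing else has moved. Next is the third unit.

```bash
python3 - <<'E'
from job import *
W=pick(*UNITS[2])
if W<4:
    d=np.array([np.cos(TA),np.sin(TA)]); place(*(TRAY+.052*d),-7.6,.004,W)
    move_to([.45,0,.3],quat(80)[0] if ik([.45,0,.3],quat(80)[0]) is not None else quat(80)[1])
c=capture("top"); cv2.imwrite("pics/t2.png",c["img"][:,:,::-1])
m=(c["img"].min(2)>185).astype(np.uint8)
for z,(a,b,e,f) in((.057+.046,(175,245,150,235)),(.05,(165,260,395,470))):
    q=np.zeros_like(m); q[a:b,e:f]=m[a:b,e:f]
    for k in blobs(q,300):
        x,L,S,t=rect(c,k,z); print(x,L,S,np.degrees(t))
print(read_clock())
E
```

```text
width 0.05770685916555749 weight kg 0.20441437346136865 t 21.6417
set True [ 0.53858245 -0.36387925  0.01516683] 24.7417
[0.5254094 0.3568537] 117.89893 56.48104 82.36363
[ 0.43605962 -0.35049117] 116.23459 55.602345 82.36425
[ 0.5392037 -0.3633184] 116.300186 55.482765 82.65697
27.6667
```

View pics/t2.png

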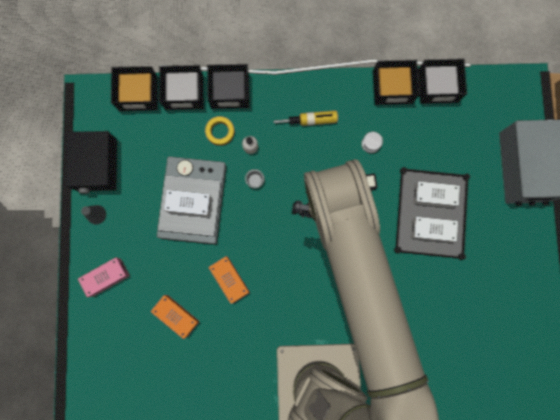

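The heavy unit is centred on the pan at (188,202). Both empty ones lie flat in the tray at (437,193) and (436,230), and the bystanders have not moved.

```bash
python3 -c "
from station import *
wait(.5); print(sign_off(), read_clock())"
```

```text
the job is handed in; nothing more can be done
the job is handed in; nothing more can be done
```

I handed the job in at about 28 s of the 72 s allowed: the heavy enclosure (about 0.62 kg) stands in the middle of the scale's pan, the two empty ones (about 0.23 and 0.20 kg) are side by side on the tray floor, and the last picture shows the bystanders unmoved; the station gave no verdict.

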